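# Finish packing an order into its shipping box

## Task

Two pieces of this order still have to go into the shallow open shipping box: the taller of the two amber jars and the taller of the two brown product cartons standing on the table. Stand both upright on the bottom of the box, side by side in the space left next to the metal tin already packed there, setting them down rather than dropping them. The tin stays standing in the box too.

Things in the scene. Friction and masses are not known exactly. Their poses are not given: they have to be found in the camera images.
- shipping_box: The shallow open box of brown cardboard on the right of the table; it does not budge. Outside 90 mm along x, 200 along y, 50 high; walls and floor 4 mm thick. Origin: centre of its underside; z up. The tin fills its +y end; free inside is the rest towards -y, about 132 by 82 mm: jar and carton (its 40 mm side along the box's y) fit in a row with 38 mm to spare, and stand above the rim.
- jar: The taller, slimmer of the two amber jars with metal lids: a straight cylinder 54 mm in diameter, 100 mm high, lid as wide as the body; about 0.25 kg. Origin: centre of its underside; z up. Stands on the table on the left, in one of four places among the lookalikes. (The other jar is 70 mm wide and 60 high.)
- carton: The taller of the two closed brown product cartons, rigid, 58 mm along its x, 40 mm along its y, 115 mm high; about 0.18 kg. Origin: centre of its underside; z up. Stands on the table on the left, turned by up to about 45 degrees. (The other carton is 74 by 52 mm and 58 high.)
- tin: The rectangular metal tin with a paper band, already packed: 70 mm along its x, 56 mm along its y, 86 mm high, about 0.3 kg, loose. Origin: centre of its underside; z up. It stands in the shipping box within 5 mm of the +y end wall, its axes along those of the box.
Things that resemble listed ones, but are neither listed nor needed, are in the scene too. What is shaped like the shipping_box but blue or yellow is not meant. Leave any blue or purple look-alike of the jar alone.

How it is judged (in metres and radians):
At the end, for the whole second after the job is handed in: The jar, the carton and the tin all stand in the shipping box: the centre of each underside within the box's inside and no more than 12 mm above the box's own underside (that is, 8 mm above its floor), each upright within about 11 degrees and at rest (slower than 0.03 m/s) (x of jar in the frame of shipping_box between -0.042 and 0.042 m and y of jar in the frame of shipping_box between -0.097 and 0.097 m and z of each of jar, carton, tin in the frame of shipping_box below 0.012 m and angle between each of jar, carton, tin's own z axis and vertical below 0.2 rad and linear speed of each of jar, carton, tin below 0.03 m/s and x of carton in the frame of shipping_box between -0.042 and 0.042 m and y of carton in the frame of shipping_box between -0.097 and 0.097 m and x of tin in the frame of shipping_box between -0.042 and 0.042 m and y of tin in the frame of shipping_box between -0.097 and 0.097 m); the robot touches nothing.
It fails at once if the jar is let fall or thrown: it moves faster than 0.6 m/s while the fingers do not touch it (contact force between jar and the fingers below 0.05 N and linear speed of jar above 0.6 m/s).
It fails at once if the carton is let fall or thrown: it moves faster than 0.6 m/s while the fingers do not touch it (contact force between carton and the fingers below 0.05 N and linear speed of carton above 0.6 m/s).
It also fails if it takes over 54 s, if anything falls off the work surface, if the arm or the gripper's body presses on something with over 40 N, if the wrist force passes 120 N, or if a joint passes its speed limit or range.

## Robot

A 6-joint arm with a two-finger parallel gripper is mounted at the origin on the work surface. World frame = base frame: x ahead of the robot, y to its left, z up, the work surface at z = 0. Lengths are in m, angles in degrees, forces in N, time in s.
With the tool pointing down it reaches from about 0.375 to 0.925 m from the base axis. Payload 5.7 kg.
Tool frame: the origin (TCP) lies at the very end of the fingers, on their centre line; the grasp point (between the pads) lies 19 mm behind it (bot.grasp_offset is the distance from the TCP to the grasp point, in m); z points along the fingers, y is the direction in which the jaws open and shut (so a half turn about z gives the same grasp; the last joint's range is limited). The gripper opens to 85 mm and grips with 20 to 120 N. Pads are 22 mm wide; open, the fingers measure 114 mm over their backs; the gripper's body (76 mm by 85 mm) begins 54 mm behind the grasp point. The pads swing forward as they close: fully open they stand 13 mm farther back than shut.
Start: joints at [-72.485, 20.558, 86.54, -0, 72.909, -6.595], TCP at [0.245, -0.548, 0.231] pointing down, gripper open.
Joint ranges: [-170.27, 170.27], [-57.76, 135], [12.27, 136.19], [-55.21, 235.2], [11.17, 155.16], [-170.74, 170.74]. Speed limits (degrees/s): [136.94, 136.94, 180, 180, 180, 180].

## Interface

Orientations are given as a 3x3 rotation matrix whose columns are the frame's x, y, z axes.
In Python, from plant import bot gives the robot as it stands. The module is installed in compiled form; this text tells all that it offers. Calls block until the motion is done:
- bot.move_ptp(position, orientation): joint-space move of the TCP to a pose.
- bot.move_l(position, attitude=None, velocity=0.15, max_force=None): straight line of the TCP; attitude=None keeps the orientation; velocity is the mean speed in m/s. With max_force (N) it stops when the force on the tool has changed by that much, and returns True; else False.
- bot.move_joints(angles): joint-space move.
- bot.open() and bot.grab(newtons=None): open the fingers fully, or close them until they stop; newtons is the grip in N (None keeps the last).
- bot.pause(seconds).
- bot.ik(position, orientation): joint angles nearest the present ones, or None.
- bot.get_obs(): the state.
- bot.grab_frame(name): name is "side" or "top"; returns a dict with "img" (384x512x3 uint8, red, green, blue), "mtx" (3x3 intrinsics, pixels), "pose" (4x4, takes a point from camera to world coordinates). Camera axes: x right, y up, looking along -z (the intrinsics and any distortion apply to the point x, -y, -z); pixel columns grow to the right and rows downward; lengths in m; the calibration is good to about 2 mm. A picture is of the moment at which its call begins. There is no depth.
A pose or a line that the arm cannot do raises bot.MotionError and nothing moves.
- bot.finish_job(): hands the job in, once; it reports no verdict.
Trained networks look in a picture, given as the dict that the camera call returned (one of the last four; its "shot" number tells which), for a name from the list of things; names that differ only in an ending like _2 or _b are one class to them, and where a whole thing is asked for, a point or a joint stands for the part that bears it (a point fixed in the world has none). Each returns a list of dicts, best first, with "score" (0 to 1); they miss things now and then, are a little off and sometimes report something else, mostly with a low value. They report only what shows in the picture. A call takes as long as a camera call. They do not tell look-alikes from the thing itself.
- bot.regions_of(picture, label): "pixels" (384x512 bool, what is visible of it) and "centre" ([column, row] in pixels, amid what is visible of it).
- bot.tip_of(picture, label): "centre" ([column, row] in pixels: a listed point, or the origin of a listed thing).
The state is a dict: "clock": time; "qpos": joint angles; "qd": joint speeds; "joint_torque": joint torques, N m; "position": TCP position; "orientation": TCP orientation; "wrist_force": force on the tool from outside, world axes, zero at the start; "ft_torque": the same for the moment, N m; "gripper_width": finger opening in m.
Only numpy, scipy, OpenCV 4.12 (cv2) and the standard library are available. Lean on these libraries where they do the work, as an engineer would, in place of code of your own. Each camera call takes 0.05 s, during which the arm holds its last target.

## Working session

There is one attempt and no reset: what is moved stays moved. The work goes in short steps, each a Python script; the robot and the scene stay as the last script left them, time stands still between calls to the robot, and variables do not carry over. Pictures are saved under pics/ and viewed, and the job is handed in when it is done.

```bash
mkdir -p pics
python3 - <<'E'
from plant import bot
import cv2,numpy as np,pickle
for n in("top","side"):
    f=bot.grab_frame(n); cv2.imwrite(f"pics/{n}0.png",cv2.resize(f["img"][:,:,::-1],(800,600),interpolation=cv2.INTER_CUBIC))
    print(n,f.keys(),np.round(f["mtx"],1).tolist(),np.round(f["pose"],3).tolist())
    pickle.dump(f,open(f"pics/{n}0.pkl","wb"))
print(bot.get_obs()["clock"])
E
```

```text
top dict_keys(['img', 'mtx', 'pose', 'shot']) [[378.2, 0.0, 259.8], [0.0, 378.2, 192.9], [0.0, 0.0, 1.0]] [[-0.021, 0.999, -0.047, 0.368], [-1.0, -0.021, -0.002, 0.072], [-0.002, 0.046, 0.999, 0.946], [0.0, 0.0, 0.0, 1.0]]
side dict_keys(['img', 'mtx', 'pose', 'shot']) [[403.7, 0.0, 254.1], [0.0, 403.7, 193.5], [0.0, 0.0, 1.0]] [[-0.982, 0.133, -0.136, 0.251], [-0.189, -0.741, 0.644, 0.852], [-0.015, 0.658, 0.753, 0.975], [0.0, 0.0, 0.0, 1.0]]
0.1
```

View pics/top0.png

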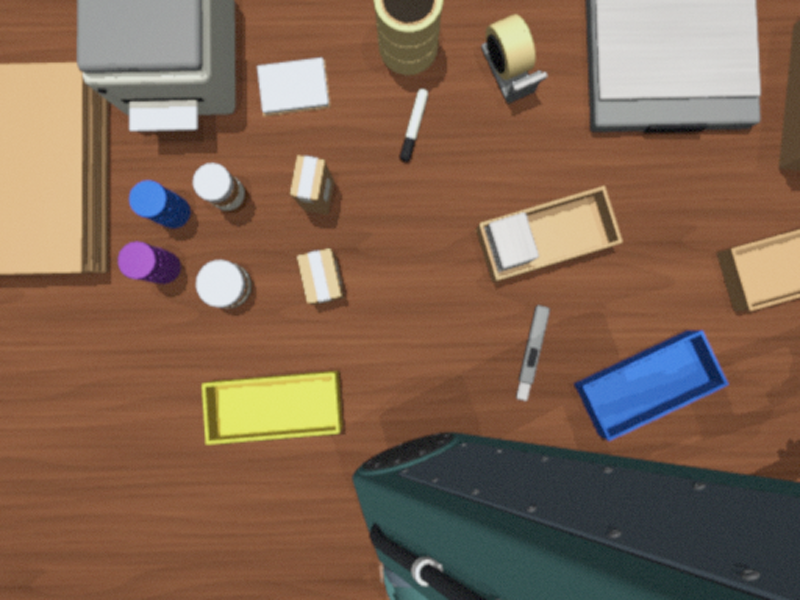

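View pics/side0.png

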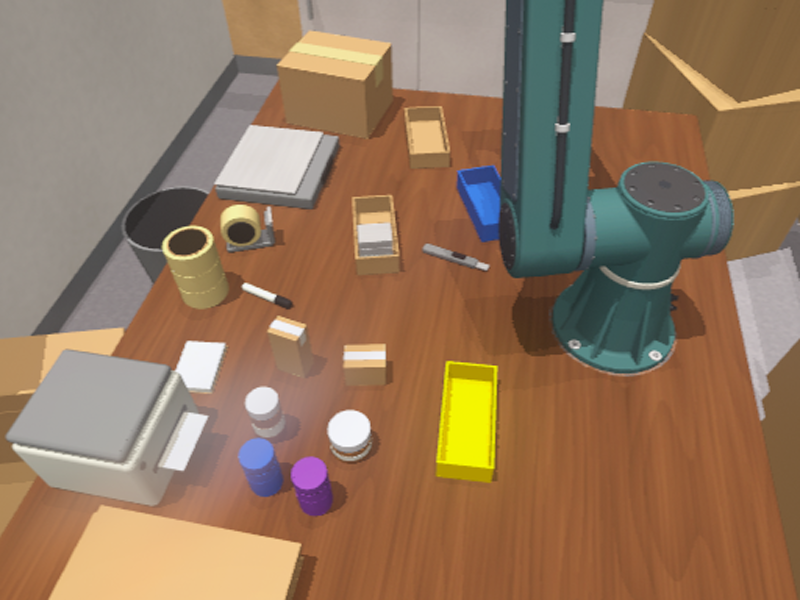

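Top view (800x600 pixels):
- **Jar candidates:** the tall amber jar (218,187), the short wide one (223,284), and the blue (160,204) and purple (149,262) look-alikes. I choose (218,187).
- **Carton candidates:** the tall one (312,180) and the short one (320,276). I choose (312,180).
- **Box candidates:** the brown box with the tin (550,233), an empty brown box (770,270), the blue box (650,385) and the yellow box (272,408). I choose (550,233).

Next I check a close crop and take the regions.

Run:
```python
from plant import bot
import cv2,numpy as np,pickle
out={}
for n in("top","side"):
    f=bot.grab_frame(n); out[n]=f
    for l in("jar","carton","shipping_box","tin"):
        r=bot.regions_of(f,l); out[n,l]=r
        print(n,l,[(round(x["score"],2),np.round(np.array(x["centre"])*800/512).astype(int).tolist(),int(x["pixels"].sum())) for x in r])
pickle.dump(out,open("pics/reg.pkl","wb"))
t=out["top"]["img"][80:210,70:230]; s=out["side"]["img"][190:340,140:260]
h=480
a=cv2.resize(t,(400,325),interpolation=cv2.INTER_CUBIC); b=cv2.resize(s,(384,480),interpolation=cv2.INTER_CUBIC)
c=np.zeros((480,784,3),np.uint8); c[:325,:400]=a; c[:,400:]=b
cv2.imwrite("pics/crop.png",c[:,:,::-1]); print(bot.get_obs()["clock"])
```

```text
top jar [(0.9, [217, 181], 739), (0.6, [148, 263], 792), (0.56, [160, 206], 838)]
top carton [(0.61, [314, 182], 781)]
top shipping_box [(0.7, [570, 232], 2352), (0.59, [644, 386], 3711), (0.57, [275, 405], 3449)]
top tin [(0.87, [510, 242], 873)]
side jar [(0.91, [268, 408], 652), (0.79, [312, 488], 797), (0.66, [265, 465], 721)]
side carton [(0.93, [292, 350], 802)]
side shipping_box [(0.85, [490, 199], 1018), (0.72, [469, 423], 2590)]
side tin [(0.83, [375, 236], 437)]
0.6
```

View pics/crop.png

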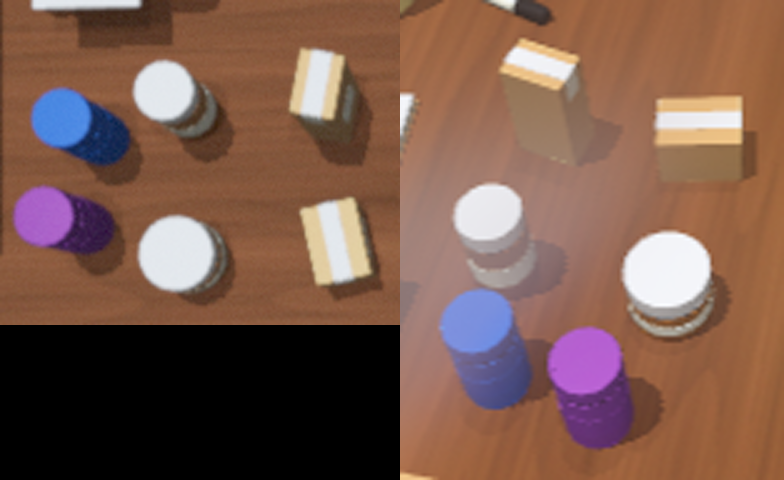

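The crop confirms the choice: the slim amber jar, and the tall carton turned relative to the table. Now I fit the poses by silhouette.

```bash
cat > h.py <<'E'
import numpy as np,cv2
from scipy.optimize import minimize
S=4
def proj(f,P):
    T=np.linalg.inv(f["pose"]); p=P@T[:3,:3].T+T[:3,3]
    q=np.c_[p[:,0],-p[:,1],-p[:,2]]@f["mtx"].T
    return q[:,:2]/q[:,2:]
def sil(f,Ps):
    m=np.zeros((384*S,512*S),np.uint8)
    for P in Ps:
        u=((proj(f,P)+.5)*S-.5)
        cv2.fillConvexPoly(m,cv2.convexHull(np.round(u*16).astype(np.int32)),1,shift=4)
    return cv2.resize(m.astype(np.float32),(512,384),interpolation=cv2.INTER_AREA)
def boxpts(x,y,yaw,lx,ly,h,z=0):
    c,s=np.cos(yaw),np.sin(yaw); R=np.array([[c,-s],[s,c]])
    a=np.array([[i*lx/2,j*ly/2] for i in(-1,1) for j in(-1,1)])@R.T+[x,y]
    return np.vstack([np.c_[a,np.full(4,z)],np.c_[a,np.full(4,z+h)]])
def cyl(x,y,r,h,z=0):
    t=np.linspace(0,2*np.pi,48,endpoint=False); a=np.c_[x+r*np.cos(t),y+r*np.sin(t)]
    return np.vstack([np.c_[a,np.full(48,z)],np.c_[a,np.full(48,z+h)]])
def ray(f,u,z):
    d=np.linalg.inv(f["mtx"])@[u[0],u[1],1]; d=f["pose"][:3,:3]@[d[0],-d[1],-d[2]]; o=f["pose"][:3,3]
    return o+d*(z-o[2])/d[2]
def fit(cost,x0,steps):
    best=None
    x=np.array(x0,float)
    for k in(1,.4,.15):
        sx=np.vstack([x]+[x+np.eye(len(x))[i]*steps[i]*k for i in range(len(x))])
        r=minimize(cost,x,method="Nelder-Mead",options=dict(initial_simplex=sx,maxiter=250,xatol=1e-5,fatol=.05)); x=r.x
    return r
E
cat > fit.py <<'E'
from h import *
import pickle
o=pickle.load(open("pics/reg.pkl","rb")); T,D=o["top"],o["side"]
m=lambda n,l,i=0:o[n,l][i]["pixels"].astype(np.float32)
def rep(name,views,model,x0,steps,rs):
    for vs in [views]+([[v] for v in views] if len(views)>1 else []):
        best=None
        for a in rs:
            x=np.array(x0,float); 
            if len(x)>2:x[2]=a
            r=fit(lambda p:sum(np.abs(sil(f,model(p))-mm).sum() for f,mm in vs),x,steps)
            if best is None or r.fun<best.fun:best=r
        print(name,len(vs),np.round(best.x,4),round(best.fun,1), np.degrees(best.x[2]).round(1) if len(best.x)>2 else "")
c=ray(T,o["top","jar"][0]["centre"],.07); print(c)
rep("jar",[(T,m("top","jar")),(D,m("side","jar"))],lambda p:[cyl(p[0],p[1],.027,.1)],c[:2],[.01,.01],[0])
c=ray(T,o["top","carton"][0]["centre"],.08); print(c)
rep("carton",[(T,m("top","carton")),(D,m("side","carton"))],lambda p:[boxpts(*p[:3],.058,.04,.115)],[*c[:2],0],[.01,.01,.2],np.radians([-60,-30,0,30,60,90]))
# box + tin in top
u=np.maximum(m("top","shipping_box"),m("top","tin"))
c=ray(T,[550*.64,233*.64],.03); print(c)
def bm(p):
    cx,sx=np.cos(p[2]),np.sin(p[2])
    tx,ty=p[0]+cx*p[3]-sx*p[4],p[1]+sx*p[3]+cx*p[4]
    return tx,ty
def cost(p):
    tx,ty=bm(p); b=boxpts(*p[:3],.09,.2,.05); t=boxpts(tx,ty,p[2],.07,.056,.086,.004)
    top=t[4:]
    return np.abs(sil(T,[b,t])-u).sum()+ (np.maximum(m("top","tin")-sil(T,[t]),0)).sum()+np.maximum(m("side","tin")-sil(D,[t]),0).sum()+np.maximum(sil(D,[top])-m("side","tin"),0).sum()+np.maximum(sil(T,[top])-m("top","tin"),0).sum()
best=None
for a in np.radians([-10,5,20,35]):
    r=fit(cost,[c[0],c[1],a,0,.065],[.01,.01,.1,.003,.003])
    if best is None or r.fun<best.fun:best=r
print("box",np.round(best.x,4),np.degrees(best.x[2]).round(1),best.fun,"tin",bm(best.x))
img=T["img"].copy()
E
python3 fit.py
```

```text
[0.59508641 0.35273837 0.07      ]
jar 2 [0.5872 0.3504] 164.2 
jar 1 [0.5886 0.3517] 52.1 
jar 1 [0.5881 0.3463] 84.9 
[0.58799426 0.20578528 0.08      ]
carton 2 [ 0.5858  0.2105 -0.1785] 181.0 -10.2
carton 1 [ 0.5883  0.2119 -0.1212] 58.9 -6.9
carton 1 [ 0.5851  0.2075 -0.2875] 63.8 -16.5
[ 0.51251828 -0.15358589  0.03      ]
box [ 5.114e-01 -1.481e-01  2.724e-01 -4.000e-04  6.600e-02] 15.6 199.3125 tin (np.float64(0.4932142686982602), np.float64(-0.08461335990635731))
```

```bash
cat > ov.py <<'E'
from h import *
import pickle
o=pickle.load(open("pics/reg.pkl","rb"))
def draw(f,Ps,roi,K,fn):
    x0,y0,x1,y1=roi; im=cv2.resize(f["img"][y0:y1,x0:x1],None,fx=K,fy=K,interpolation=cv2.INTER_CUBIC)[:,:,::-1].copy()
    for P in Ps:
        u=((proj(f,P)+.5-[x0,y0])*K-.5); n=len(P)//2
        o4=[0,1,3,2] if n==4 else range(n)
        for h in(0,n): cv2.polylines(im,[np.round(u[[h+i for i in o4]]).astype(int)],True,(0,0,255) if h else (0,255,0),1)
    return im
if __name__=="__main__":
    J=cyl(.5880,.350,.027,.1);C=boxpts(.5866,.2105,-.1785,.058,.04,.115);B=boxpts(.5114,-.1481,.2724,.09,.2,.05);I=boxpts(.4932,-.0846,.2724,.07,.056,.086,.004)
    Ps=[J,C,B,I]
    a=draw(o["top"],Ps,(110,80,240,160),3,0);b=draw(o["top"],Ps,(295,110,410,190),3,0)
    c=draw(o["side"],Ps,(140,190,270,300),3,0);d=draw(o["side"],Ps,(210,110,310,190),3,0)
    can=np.zeros((600,800,3),np.uint8)
    for im,(y,x) in((a,(0,0)),(b,(0,400)),(c,(250,0)),(d,(250,400))): can[y:y+im.shape[0],x:x+im.shape[1]]=im[:600-y,:800-x]
    cv2.imwrite("pics/ov1.png",can)
E
python3 ov.py
```

```text
(no output)
```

View pics/ov1.png

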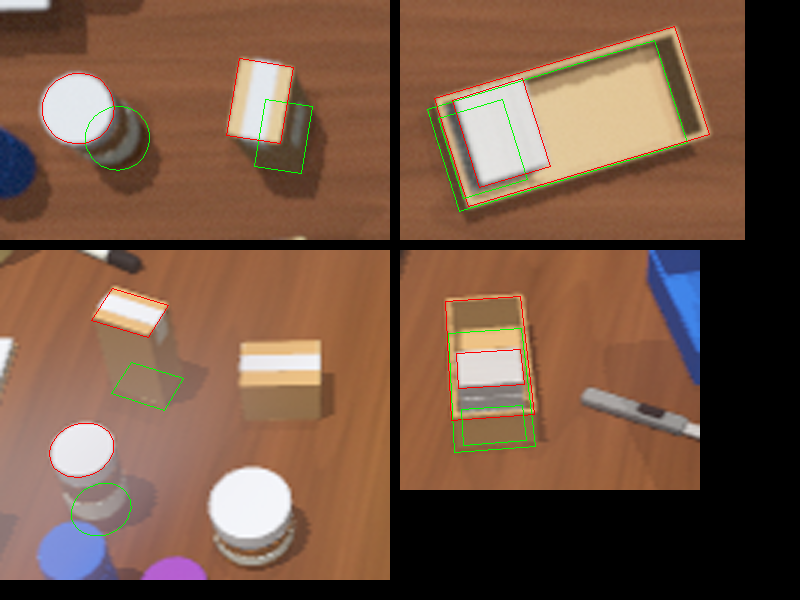

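The wireframes sit well on all four things. I'm starting with the carton.

```bash
cat > m.py <<'E'
from plant import bot
import numpy as np
def ori(deg):
    y=np.array([np.cos(np.radians(deg)),np.sin(np.radians(deg)),0]); z=np.array([0,0,-1.]); return np.c_[np.cross(y,z),y,z]
def best(p,deg):
    q0=np.array(bot.get_obs()["qpos"]); c=[]
    for d in(deg,deg+180):
        q=bot.ik(p,ori(d))
        if q is not None: c.append((np.abs(np.array(q)-q0).max(),abs(q[5]),d,np.round(q,0)))
    c.sort(key=lambda t:t[0]); print([(round(a),b.round(),d,q.tolist()) for a,b,d,q in c]); return c[0][2]
def st(s=""):
    o=bot.get_obs(); print(s,round(o["clock"],2),np.round(o["position"],4),"w",round(o["gripper_width"],4),"F",np.round(o["wrist_force"],1))
BX=np.array([.5114,-.1481]);BA=.2724
def inbox(x,y): c,s=np.cos(BA),np.sin(BA); return BX+[c*x-s*y,s*x+c*y]
E
python3 - <<'E'
from m import *
d=best([.5866,.2105,.22],-10.2)
bot.move_ptp([.5866,.2105,.22],ori(d)); st()
bot.move_l([.5866,.2105,.069],velocity=.15,max_force=15); st()
bot.grab(40); st("grab")
bot.move_l([.5866,.2105,.22],velocity=.2); st()
import cv2
f=bot.grab_frame("side"); cv2.imwrite("pics/s1.png",cv2.resize(f["img"][:,:,::-1],(800,600)))
E
```

```text
[(86, np.float64(24.0), -10.2, [13.0, 23.0, 84.0, -0.0, 73.0, 24.0]), (150, np.float64(156.0), 169.8, [13.0, 23.0, 84.0, -0.0, 73.0, -156.0])]
 3.52 [0.5869 0.2096 0.22  ] w 0.0852 F [-0.9  1.  -0.3]
 4.68 [0.5874 0.2107 0.0699] w 0.0856 F [0.8 0.2 0.5]
grab 5.05 [0.5875 0.2107 0.0701] w 0.058 F [ 0.  -0.5  6.4]
 5.96 [0.5854 0.2102 0.2185] w 0.0576 F [ 0.6 -0.2 -2.8]
```

View pics/s1.png

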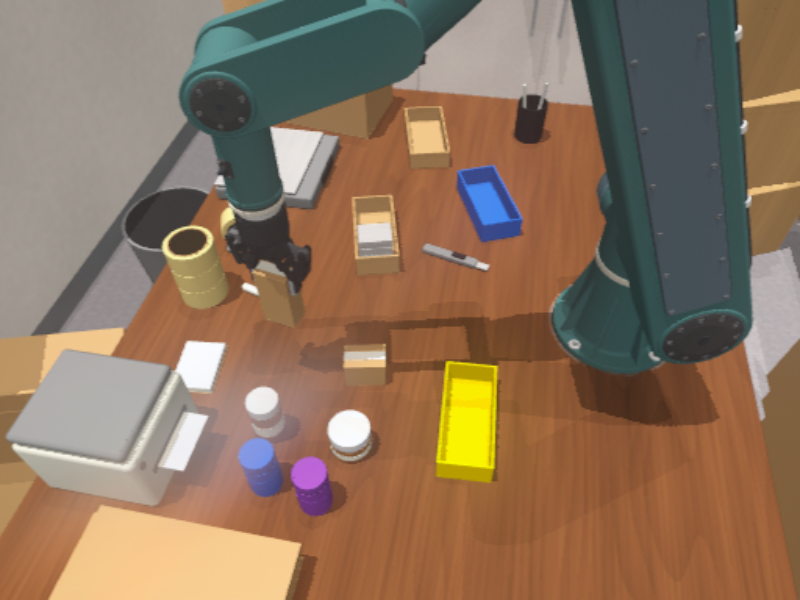

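The carton hangs upright in the jaws at about (280,290), 58 mm wide between the pads. The shipping box and tin are unchanged. Now I place it at the -y end.

Run:
```python
from m import *
import cv2
p=inbox(0,-.063); A=np.degrees(BA); print(p)
d=best([*p,.24],A)
bot.move_ptp([*p,.24],ori(d)); st()
bot.move_l([*p,.090],velocity=.15); st()
r=bot.move_l([*p,.068],velocity=.03,max_force=6); st(r)
ims=[]
for n in("top","side"):
    f=bot.grab_frame(n); ims.append(f["img"][60:260,200:440] if n=="top" else f["img"][60:260,150:390])
cv2.imwrite("pics/p1.png",cv2.resize(np.hstack(ims)[:,:,::-1],(800,333)))
```

```text
[ 0.52834975 -0.20877706]
[(68, np.float64(44.0), np.float64(15.607370339363623), [-29.0, 17.0, 90.0, -0.0, 73.0, -44.0]), (112, np.float64(136.0), np.float64(195.60737033936363), [-29.0, 17.0, 90.0, -0.0, 73.0, 136.0])]
 7.58 [ 0.5286 -0.208   0.2397] w 0.0576 F [-1.1 -0.5 -1.4]
 8.72 [ 0.5291 -0.2091  0.0908] w 0.0573 F [ 0.4  0.1 -2.4]
True 9.28 [ 0.5288 -0.2087  0.0738] w 0.0574 F [0.2 1.  3.6]
```

View pics/p1.png

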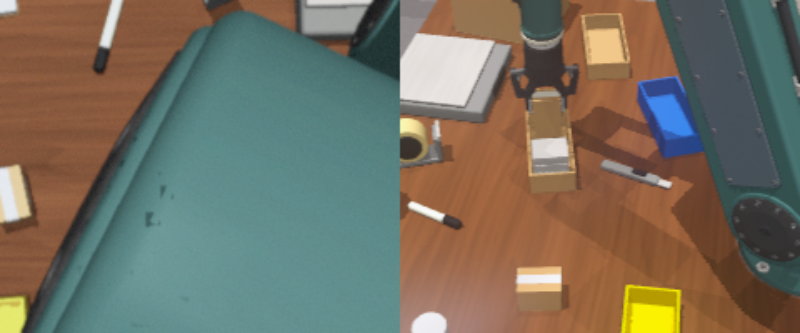

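Contact came at z 0.0738, the expected floor height, and the side view shows the carton inside the box behind the tin. I release it and go for the jar, looking again on the way.

Run:
```python
from m import *
import cv2
o=bot.get_obs()["position"]
bot.open(); bot.pause(.2)
bot.move_l([o[0],o[1],.22],velocity=.15); st()
d=best([.588,.350,.22],0)
bot.move_ptp([.588,.350,.22],ori(d)); st()
for n in("top","side"):
    f=bot.grab_frame(n); cv2.imwrite(f"pics/{n}2.png",cv2.resize(f["img"][:,:,::-1],(800,600)))
```

```text
11.1 [ 0.5281 -0.2083  0.2191] w 0.0854 F [-0.1 -0.8 -0.1]
[(69, np.float64(25.0), 0, [25.0, 28.0, 76.0, -0.0, 76.0, 25.0]), (111, np.float64(155.0), 180, [25.0, 28.0, 76.0, -0.0, 76.0, -155.0])]
 13.12 [0.5885 0.3489 0.22  ] w 0.0853 F [0.1 0.5 1. ]
```

View pics/top2.png

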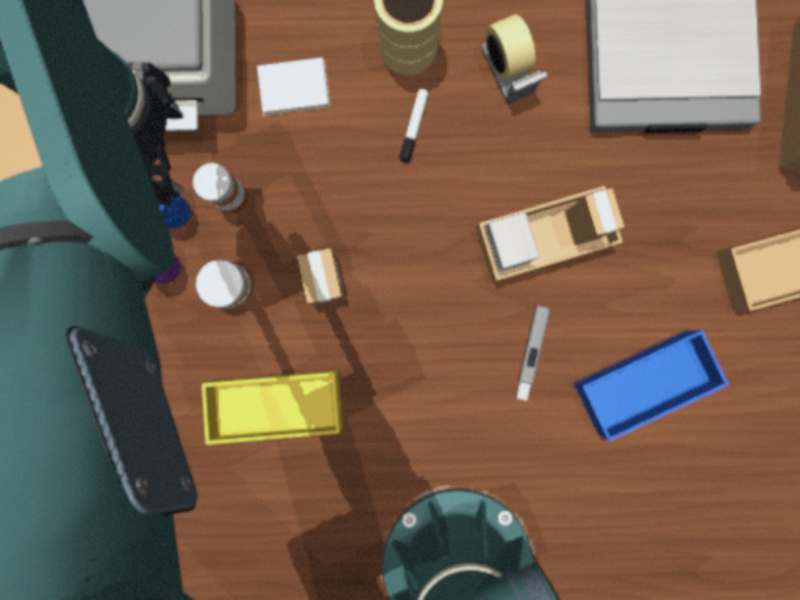

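View pics/side2.png

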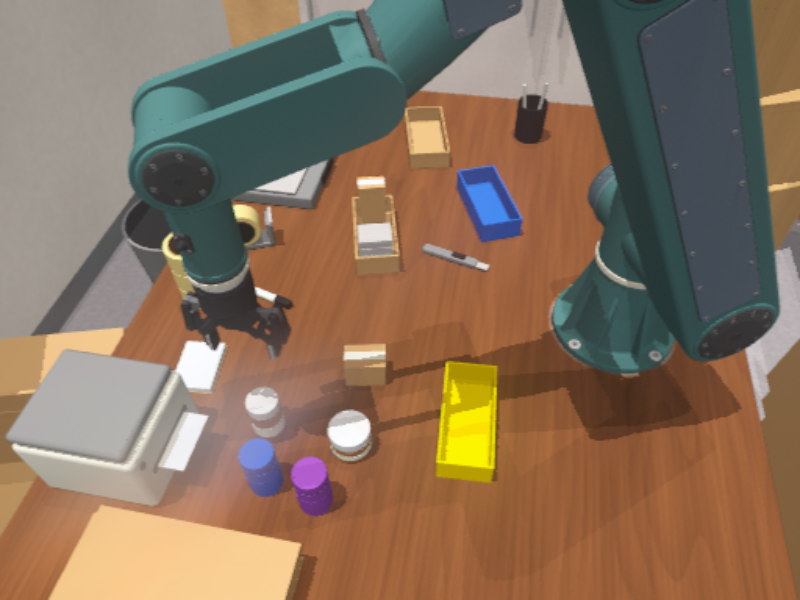

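The carton stands upright and square in the -y end of the box (top view 605,212), and the tin is unchanged (513,240). The gap between them is free, and the jar is untouched at (218,187). Now I take the jar.

Run:
```python
from m import *
import cv2
bot.move_l([.588,.350,.056],velocity=.15,max_force=15); st()
bot.grab(40); st("grab")
bot.move_l([.588,.350,.22],velocity=.2); st()
f=bot.grab_frame("side"); cv2.imwrite("pics/s3.png",cv2.resize(f["img"][150:330,100:340,::-1],(800,600)))
```

```text
14.47 [0.5888 0.3504 0.0571] w 0.0853 F [ 0.8  0.1 -0.3]
grab 14.87 [0.5885 0.3503 0.057 ] w 0.0534 F [-1.4  0.1  5.3]
 15.83 [0.587  0.3495 0.2184] w 0.0535 F [-1.3 -0.5 -2. ]
```

View pics/s3.png

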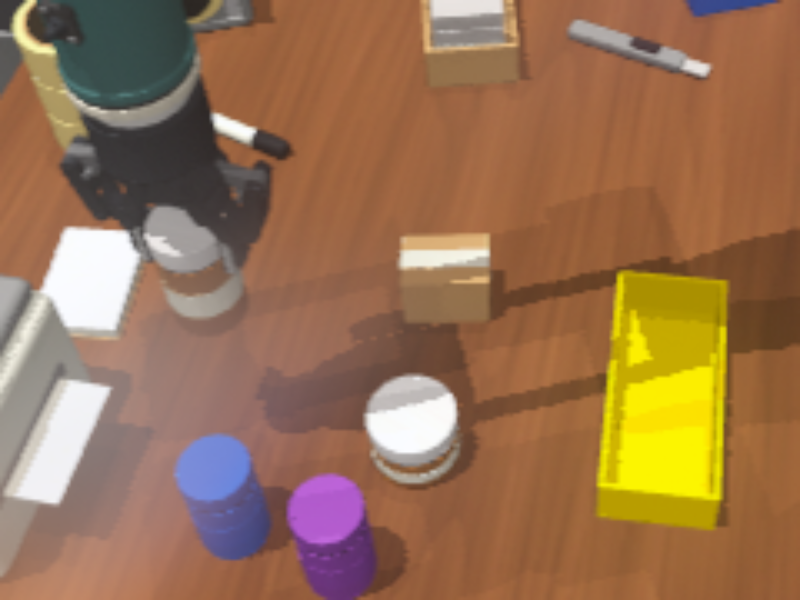

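The jar hangs upright in the jaws (about 200,260 in the crop), 53.5 mm wide between the pads, and its neighbours are untouched. I place it between the tin and the carton.

Run:
```python
from m import *
import cv2
p=inbox(0,-.003); A=np.degrees(BA)
d=best([*p,.24],A)
bot.move_ptp([*p,.24],ori(d)); st()
bot.move_l([*p,.13],velocity=.15); st()
f=bot.grab_frame("side"); cv2.imwrite("pics/s4.png",cv2.resize(f["img"][80:200,180:340,::-1],(800,600),interpolation=cv2.INTER_CUBIC))
```

```text
[(64, np.float64(39.0), np.float64(15.607370339363623), [-24.0, 15.0, 94.0, -0.0, 71.0, -39.0]), (116, np.float64(141.0), np.float64(195.60737033936363), [-24.0, 15.0, 94.0, -0.0, 71.0, 141.0])]
 17.73 [ 0.5126 -0.1504  0.2399] w 0.0534 F [ 0.   0.7 -1.3]
 18.61 [ 0.513  -0.1511  0.1306] w 0.0528 F [-0.8 -0.7 -2. ]
```

View pics/s4.png

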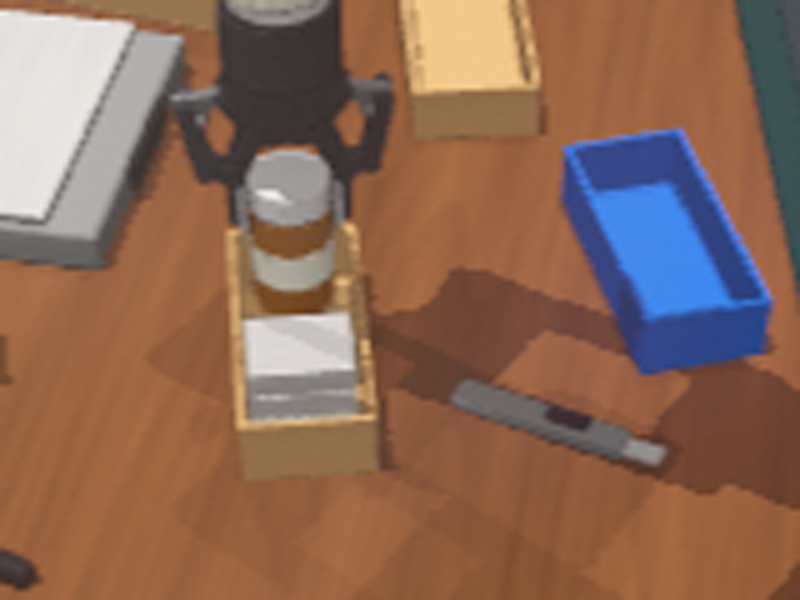

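The jar is centred over the box between the tin (300,360) and the hidden carton, so I lower it with force monitoring.

Run:
```python
from m import *
import cv2
p=inbox(0,-.003)
r=bot.move_l([*p,.075],velocity=.08,max_force=8); st(r)
r=bot.move_l([*p,.054],velocity=.03,max_force=6); st(r)
z=bot.get_obs()["position"][2]
if z<.064:
    bot.open(); bot.pause(.2)
    bot.move_l([*p,.24],velocity=.15); st()
    bot.move_ptp([.5,.15,.28],ori(0)); st()
ims=[]
for n,(x,y) in(("top",(290,90)),("side",(190,80))):
    f=bot.grab_frame(n); ims.append(cv2.resize(f["img"][y:y+120,x:x+130,::-1],(400,370),interpolation=cv2.INTER_CUBIC))
cv2.imwrite("pics/f.png",np.hstack(ims))
```

```text
False 19.49 [ 0.5126 -0.1512  0.0753] w 0.0532 F [-0.3  0.1 -1.4]
True 20.01 [ 0.5124 -0.1511  0.0607] w 0.0531 F [-0.4 -0.1  3.8]
 21.98 [ 0.5116 -0.1507  0.2391] w 0.0856 F [ 0.1  0.4 -0.3]
 23.15 [0.5001 0.1493 0.2796] w 0.0853 F [-0.8 -0.4  0.3]
```

View pics/f.png

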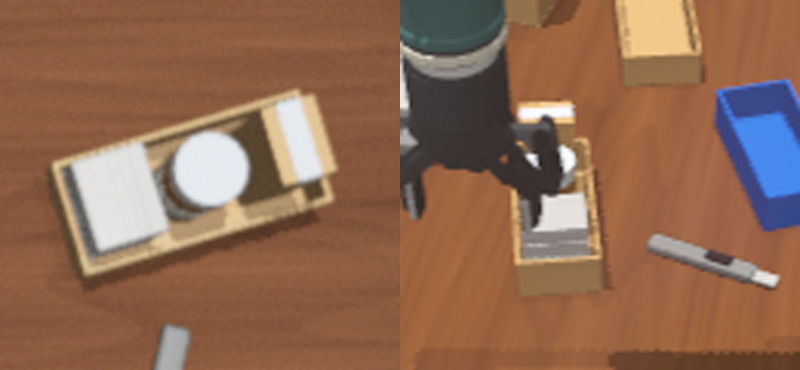

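The tin (120,200), jar (205,170) and carton (300,135) all stand upright in a row in the box, with gaps between them. The arm is clear, so I hand in.

```bash
python3 -c "
from plant import bot
bot.finish_job(); print(bot.get_obs()['clock'])"
```

```text
the job is handed in; nothing more can be done
the job is handed in; nothing more can be done
```

I put the tall carton at the -y end of the shipping box and the tall amber jar between it and the tin, then handed the job in at about 23 s of the 54 s allowed. No verdict was reported.

- **Setting down:** I lowered both pieces until the force changed. Contact came at tool heights of 73.8 mm for the carton and 60.7 mm for the jar, which match standing on the box floor, and only then did I open the fingers.
- **Last pictures:** The top view shows the tin, jar and carton upright in a row with gaps between them. In the last side view the open gripper hid part of the jar and tin. The gripper was clear of everything, with the fingertips about 0.28 m above the table.
- **Disagreement:** The first pose fits from the two cameras differed by about 5 mm for both the jar and the carton, and by about 10° for the carton's turn. I used combined values, and both grasps closed at close to the expected widths. I did not re-measure the final positions numerically.

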